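# Tip out the stones, then hold the thickness gauge on the tray's marked spot

## Robot

A 6-joint arm with a two-finger parallel gripper is mounted at the origin on the work surface. World frame = base frame: x ahead of the robot, y to its left, z up, the work surface at z = 0. Lengths are in m, angles in rad, forces in N, time in s.
With the tool pointing down it reaches from about 0.3 to 0.825 m from the base axis. Payload 5.4 kg.
Tool frame: the origin (TCP) lies at the very end of the fingers, on their centre line; the grasp point (between the pads) lies 19 mm behind it (r.hold_point_z is the distance from the TCP to the grasp point, in m); z points along the fingers, y is the line along which they close (so a half turn about z gives the same grasp; the last joint's range is limited). The gripper opens to 92 mm and grips with 3 to 60 N. Pads are 20 mm wide; open, the fingers measure 128 mm over their backs; the gripper's body (75 mm by 189 mm) begins 69 mm behind the grasp point.
Start: joints at [0.976, 0.158, 1.597, -0, 1.386, -0.21], TCP at [0.216, 0.533, 0.193] pointing down, gripper open.
Joint ranges: [-2.91, 2.91], [-0.94, 2.29], [0.18, 2.7], [-1.29, 4.43], [0.17, 2.64], [-3, 3]. Speed limits (rad/s): [2.57, 2.57, 3.14, 3.14, 3.14, 3.14].

## Interface

Orientations are given as a unit quaternion [x, y, z, w].
In Python, from rig import status, vision, r gives the robot as it stands.
- The arm moves only by the shell command python3 -m pendant 'ROWS'. ROWS is JSON, a list of rows, each a list of 5 numbers: the opening, from 0 (shut) to 1 (fully open), then the shift along the tool's x, y, z normalised to -1 to 1, where 1 is 4 cm, then the turn about the tool's z normalised to -1 to 1, where 1 is 90 degrees. In form: [[claw, tx, ty, tz, turn], ...]. A call has exactly 8 rows; each row shifts and turns the commanded pose from where the row before left it, along the tool's axes as they then stand; what a row does not reach is not made up. A row lasts 1/12 s, in which the tool goes at most 41.7 mm and 7.16 degrees, less where a joint would pass 70% of its speed; a pose out of reach is approached as far as the arm can. A call with a number of a shift or a turn outside -1 to 1 is refused whole. A call with a gripper value outside its range is refused whole. The fingers move at their own pace and stop on an object; the grip force is fixed at half the most. Time passes only in rows, so rows that do not move let the fingers close, or fill a call up. It gives the time, the measured TCP pose, the force, the opening and the grip force at its end, in the units of the state.
- status.state(): the state, without advancing time (a new reading comes with each control period).
- vision.capture(name): name is "scene" or "top"; returns a dict with "frame" (400x640x3 uint8, red, green, blue), "range_z" (400x640 float32, m along the optical axis (not along the pixel's ray), 0 where there is no reading), "fx", "fy", "cx", "cy" (pixels), "rvec" (rotation vector, rad) and "tvec" (3), from world to camera coordinates, as OpenCV has them. Camera axes: x right, y down, z forward; pixel columns grow to the right and rows downward; lengths in m; the calibration is good to about 2 mm. A picture is of the moment at which its call begins.
- r.sign_off(): hands the job in; it is judged then, once.
The state is a dict: "time_s": time; "qpos": joint angles; "joint_velocities": joint speeds; "effort": joint torques, N m; "eef_pos": TCP position; "tcp_rot": TCP orientation; "contact_force": force on the tool from outside, world axes, zero at the start; "wrist_torque": the same for the moment, N m; "grip_width": opening from 0.0 (shut) to 1.0 (fully open); "finger_force": force on a finger pad.
Only numpy, scipy, OpenCV 4.12 (cv2) and the standard library are available. Lean on these libraries where they do the work, as an engineer would, in place of code of your own. Each camera call takes 0.05 s, during which the arm holds its last target. There are 200 camera calls.

## Task

Lift the tipping tray by its fin fully up to its stop so that all four stones slide off into the tub, and leave it raised. Then take the straight metal thickness gauge from its holder, leaving the other two tools in theirs, and hold its tip on the centre of the ringed spot on the sloping tray floor, gauge square to the floor, pressed gently so that the sprung plunger is about half way in. Finish while still holding it there: do not let go.

Things in the scene. Friction and masses are not known exactly. Their poses are not given: they have to be found in the camera images.
- stand: Grey painted stand of the tipping tray, fixed to the bench. Origin on the bench straight below the middle of the tray's hinge; x points from the hinge to the tray's fin (towards the robot), y along the hinge, z up. The hinge line lies 100 mm above the bench. The foot reaches from x -10 to 200 mm and is 190 mm wide.
- tray (a joint): Angle of the tray in rad: 0 level (start), 0.42 at the stop, fin end up. The tray turns about the hinge line through (0, 0, 100 mm) of the stand. The hinge is stiff (about 1.5 N m) and stays where it is left; lifting at the fin takes about 13 N. The tray is polished steel, on which the stones start sliding between 0.21 and 0.29 rad.
- spot (a point): Centre of the marked spot: a dot in a black ring 24 mm across, on top of the flat tray floor, 75 mm from the hinge. Turns with the tray: z square to the floor (up), x up the slope to the fin, y along the hinge. The floor is 130 mm wide inside, from the open edge (x = -20 mm from the hinge, over the tub) to a wall at x = 140 mm; the three walls are 18 mm high. The stones start here.
- fin (a point): Middle of the top edge of the tray's grip fin, an upright dark steel plate outside the tray's end wall: 26 mm long along x, 10 mm thick along y, standing 42 mm above the tray floor and free on both sides for fingers. At 167 mm from the hinge; axes as for spot. Pinch it across y, from above; it turns with the tray.
- tub: Open ochre plastic tub standing loose on the bench under the open edge of the tray: 130 x 180 x 62 mm high, walls and floor 4 mm, 0.9 kg. Origin under the middle of its floor, z up, x and y along its short and long sides.
- stone0: Grey whetstone block 30 x 22 x 18 mm, about 35 g, loose on the tray floor. Origin at the centre of its underside.
- stone1: Grey whetstone block 30 x 22 x 18 mm, about 35 g, loose on the tray floor. Origin at the centre of its underside.
- stone2: Grey stone slug, upright cylinder 24 mm in diameter and 20 mm high, about 35 g, loose on the tray floor. Origin at the centre of its underside.
- stone3: Grey stone slug, upright cylinder 24 mm in diameter and 20 mm high, about 35 g, loose on the tray floor. Origin at the centre of its underside.
- gauge: Thickness gauge (160 g): round aluminium barrel with a flat top, hanging tip down by its flange in one of three wooden holders (60 mm across, 50 mm high). Origin at the centre of the flange's underside (z 50 mm at the start), z up its axis. Flange 44 mm across, z 0 to 5 mm; barrel 26 mm across, z 5 to 72 mm: grip here; snout 16 mm across to z = -25 mm; then the plunger.
- tip (a point): Rounded end of the gauge's plunger (8 mm across), on the gauge's axis: at z = -37 mm of the gauge with the plunger out; it moves with the plunger.
- plunger (a joint): How far the gauge's sprung plunger is pushed in, in m: 0 out, 0.008 fully in. The spring gives 0.8 N per mm: half way in (4 mm) is 3.2 N.
- file: Another tool to leave alone: file with a pear-shaped wooden handle, standing in a holder like the gauge's by a 40 mm brass collar; its top is 132 mm above the bench. Origin under the collar.
- burnisher: Another tool to leave alone: thin steel rod with a wooden ball knob 28 mm across on top, standing in a holder like the gauge's by a 40 mm collar; its top is 126 mm above the bench. Origin under the collar.
Things that resemble listed ones, but are neither listed nor needed, are in the scene too. Leave any brown or turquoise look-alike of the stone0 alone.

How it is judged:
On the way, in this order (a step that is already met when the one before it is completed fails the run):
1. the tray is up at its stop and all four stones are in the tub (value of joint tray above 0.375 rad and x of stone0 in the frame of tub between -0.063 and 0.063 m and y of stone0 in the frame of tub between -0.088 and 0.088 m and z of each of stone0, stone1, stone2, stone3 in the frame of tub below 0.058 m and x of stone1 in the frame of tub between -0.063 and 0.063 m and y of stone1 in the frame of tub between -0.088 and 0.088 m and x of stone2 in the frame of tub between -0.063 and 0.063 m and y of stone2 in the frame of tub between -0.088 and 0.088 m and x of stone3 in the frame of tub between -0.063 and 0.063 m and y of stone3 in the frame of tub between -0.088 and 0.088 m), for 0.2 s.
2. the gauge is lifted out of its holder (height (world z) of tip above 0.07 m), for 0.1 s.
At the end, for the whole second after the job is handed in: The tray is up at its stop (over 0.375 rad), all four stones are in the tub, and the gripper holds the gauge still with its tip within 9 mm of the spot's centre, its axis within 0.15 rad of square to the tray floor, the plunger 2 to 6.2 mm in and the contact force on the tray 1 to 8 N (all of step 1 and distance between tip and spot below 0.009 m and angle between the z axis of gauge and the z axis of spot, either way round below 0.15 rad and value of joint plunger between 0.002 and 0.0062 m and contact force between gauge and stand between 1 and 8 N and contact force between the fingers and gauge above 2 N and linear speed of gauge below 0.02 m/s); the arm keeps its last pose, push and grip.
It fails at once if the gauge is pressed hard on the tray (over 20 N) (contact force between gauge and stand above 20 N).
It fails at once if another tool is taken or knocked out of its holder (distance of any of file, burnisher from where it was at the start of the episode above 0.03 m).
It also fails if it takes over 48 s, if anything falls off the work surface, if the arm or the gripper's body presses on something with over 40 N, if the wrist force passes 120 N, or if a joint passes its speed limit or range.

## Working session

There is one attempt and no reset: what is moved stays moved. The work goes in short steps, Python scripts to look and compute and a shell command to move; the robot and the scene stay as the last step left them, time stands still between calls to the robot, and variables do not carry over. Pictures are saved under pics/ and viewed, at most 10 in all, crops included, and the job is handed in when it is done.

```bash
ls; mkdir -p pics; python3 - <<'E'
from rig import status, vision, r
import cv2,numpy as np
s=status.state();print(s)
for n in("scene","top"):
    c=vision.capture(n);np.savez(n+"0.npz",**c)
    cv2.imwrite(f"pics/{n}0.png",c["frame"][...,::-1])
    R=cv2.Rodrigues(np.array(c["rvec"]))[0];print(n,c["fx"],c["cx"],c["cy"],-R.T@np.array(c["tvec"]).ravel(),R[2])
E
```

```text
pics
{'time_s': 0.0, 'qpos': array([ 9.75891743e-01,  1.59024085e-01,  1.59827232e+00,  1.05883167e-05,
        1.38621635e+00, -2.10116022e-01]), 'joint_velocities': array([-0.00101435, -0.00106028, -0.00071281,  0.00160466,  0.0012105 ,
       -0.00037177]), 'effort': array([-5.31119458e-04, -3.85577810e+01, -3.22107410e+01,  7.00675556e-02,
        3.77985975e-02, -1.31248025e-04]), 'eef_pos': array([0.21546219, 0.53235897, 0.19171293]), 'tcp_rot': array([ 1.91210416e-01,  9.81548601e-01, -8.81286429e-04, -3.80867714e-04]), 'contact_force': array([ 0.25389144,  0.92463983, -0.08838833]), 'wrist_torque': array([-0.0167182 , -0.02750632, -0.01644225]), 'finger_force': 0.0, 'grip_width': 0.9999533743206004}
scene 368.2098634049563 316.82963820699456 199.47814213313035 [0.92332569 0.34651214 0.72347805] [-0.45737591 -0.41765344 -0.78509419]
top 383.7536348120249 315.38257780094887 198.2879324891432 [0.46872803 0.0036629  1.1609511 ] [ 0.09811055  0.00525394 -0.99516165]
```

View pics/scene0.png

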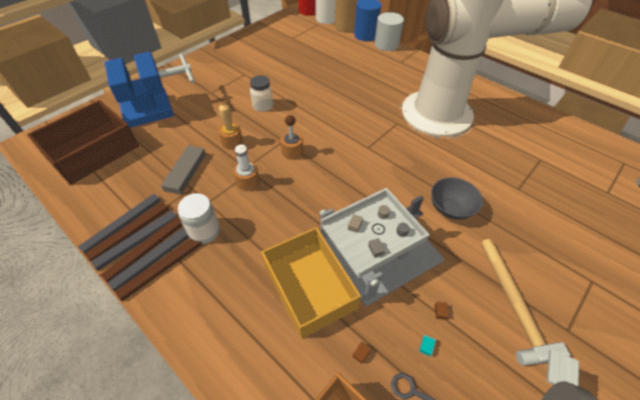

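View pics/top0.png

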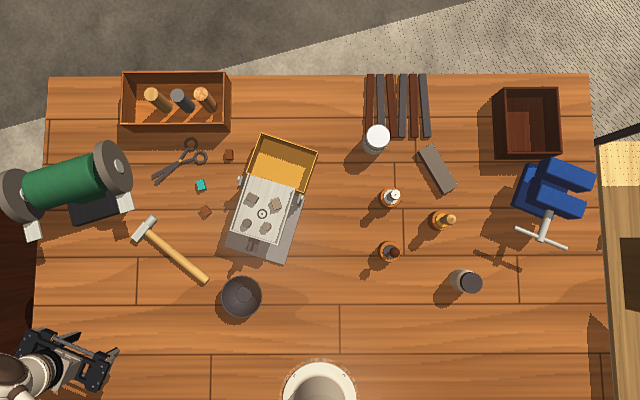

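The scene view shows the tray around (378,230) with its fin at (416,206), the tub at (310,280) and the gauge in its holder at (243,165). In the top view the ring is at (262,213), the fin is near (252,243) and the gauge top is near (391,196). The file is at (445,219) and the burnisher at (389,251).

```bash
cat >h.py <<'E'
import cv2,numpy as np
def cam(c):
    R=cv2.Rodrigues(np.array(c["rvec"],float))[0];t=np.array(c["tvec"],float).ravel();return R,t
def xyz(c):
    R,t=cam(c);z=c["range_z"];v,u=np.mgrid[:400,:640]
    P=np.stack([(u-c["cx"])/c["fx"]*z,(v-c["cy"])/c["fy"]*z,z],-1)
    W=(P-t)@R;W[z==0]=np.nan;return W
def ray(c,u,v,h):
    R,t=cam(c);d=R.T@[(u-c["cx"])/c["fx"],(v-c["cy"])/c["fy"],1];o=-R.T@t
    return o+d*(h-o[2])/d[2]
E
python3 - <<'E'
from h import *
t=dict(np.load("top0.npz"));s=dict(np.load("scene0.npz"))
Wt,Ws=xyz(t),xyz(s)
# gauge: top region cluster
def rep(W,box,lo,hi,name):
    u0,u1,v0,v1=box;S=W[v0:v1,u0:u1].reshape(-1,3);S=S[(S[:,2]>lo)&(S[:,2]<hi)]
    if len(S): print(name,len(S),"mean",S.mean(0).round(4),"med",np.median(S,0).round(4),"min",S.min(0).round(3),"max",S.max(0).round(3))
rep(Wt,(370,410,180,215),.112,.14,"gauge top T");rep(Ws,(225,262,140,195),.117,.14,"gauge top S")
rep(Wt,(370,410,180,215),.04,.062,"flange T")
rep(Wt,(430,462,205,235),.1,.14,"file T");rep(Wt,(375,405,238,265),.1,.14,"burn T")
rep(Wt,(235,275,225,260),.13,.16,"fin T");rep(Ws,(400,430,190,225),.128,.16,"fin S")
# tray floor: bright pixels
f=t["frame"].astype(int);m=np.zeros((400,640),bool);m[165:265,215:315]=1
mm=m&(f.min(-1)>150)&(Wt[...,2]>.08)&(Wt[...,2]<.135)
print("tray z pct",np.nanpercentile(Wt[mm][:,2],[5,25,50,75,95]).round(4))
fl=mm&(abs(Wt[...,2]-np.nanmedian(Wt[mm][:,2]))<.006)
P=Wt[fl][:,:2].astype(np.float32);print("rect",cv2.minAreaRect(P))
hb=m&(Wt[...,2]>.112)&(Wt[...,2]<.13)
print("walls rect",cv2.minAreaRect(Wt[hb][:,:2].astype(np.float32)))
# foot
# tub: ochre
hs=cv2.cvtColor(t["frame"],cv2.COLOR_RGB2HSV)
tm=np.zeros((400,640),bool);tm[130:195,240:325]=1
k=tm&(Wt[...,2]>.052)&(Wt[...,2]<.07);print("tub rim",cv2.minAreaRect(Wt[k][:,:2].astype(np.float32)))
for c,u,v in((t,262,213),(s,378,229)): print("spot",ray(c,u,v,.1),(Wt if c is t else Ws)[v,u])
a=cv2.resize(t["frame"][160:270,210:320],None,fx=5,fy=5,interpolation=2);b=cv2.resize(s["frame"][180:290,320:430],None,fx=2.2,fy=2.2)
b=np.vstack([b,np.zeros((550-b.shape[0],b.shape[1],3),np.uint8)])
g=cv2.resize(t["frame"][180:270,370:470],(242,218));b[260:478,:242]=g
cv2.imwrite("pics/c1.png",np.hstack([a,b])[...,::-1])
E
```

```text
gauge top T 76 mean [ 0.5809 -0.2073  0.1215] med [ 0.5806 -0.2073  0.1218] min [ 0.568 -0.219  0.112] max [ 0.594 -0.195  0.127]
gauge top S 78 mean [ 0.5831 -0.2075  0.1212] med [ 0.5832 -0.2067  0.1213] min [ 0.57  -0.222  0.117] max [ 0.595 -0.194  0.125]
flange T 230 mean [ 0.5784 -0.2026  0.0518] med [ 0.5747 -0.2     0.0516] min [ 0.552 -0.237  0.04 ] max [ 0.611 -0.179  0.061]
file T 111 mean [ 0.5134 -0.3506  0.1223] med [ 0.5133 -0.3498  0.1257] min [ 0.5   -0.367  0.1  ] max [ 0.528 -0.34   0.133]
burn T 83 mean [ 0.4248 -0.202   0.1212] med [ 0.4256 -0.2015  0.1216] min [ 0.412 -0.216  0.105] max [ 0.436 -0.191  0.128]
fin T 40 mean [0.4433 0.1834 0.1412] med [0.4434 0.1832 0.1411] min [0.433 0.177 0.131] max [0.454 0.19  0.149]
fin S 83 mean [0.447  0.1849 0.1378] med [0.4473 0.1852 0.1395] min [0.433 0.177 0.128] max [0.458 0.191 0.144]
tray z pct [0.0976 0.0994 0.1009 0.1027 0.1188]
rect ((0.5451772212982178, 0.15280430018901825), (0.18876232206821442, 0.16020406782627106), 72.85733032226562)
walls rect ((0.5271927714347839, 0.15894728899002075), (0.1388320028781891, 0.19533075392246246), 72.81237030029297)
tub rim ((0.6633591055870056, 0.1143500953912735), (0.1814570426940918, 0.17313368618488312), 71.34941864013672)
spot [0.53294298 0.15725902 0.1       ] [0.53278984 0.15689274 0.10253006]
spot [0.53214805 0.15772554 0.1       ] [0.53159356 0.15745794 0.09911623]
```

View pics/c1.png

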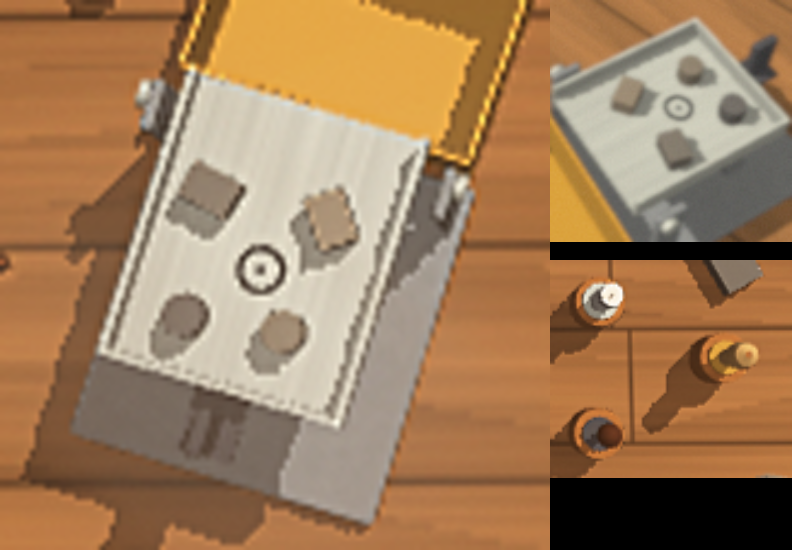

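The crop shows four stones around the ring. The ring measures (0.532, 0.1575, 0.10) and agrees between the two views. The fin is at (0.445, 0.184, 0.142), 92 mm from the spot as expected, and the tray heading is about 163°. The gauge is at (0.582, -0.207), with its top at 0.122. Moving over the fin now.

```bash
python3 -m pendant '[[1,0,0,0,-0.056],[1,-0.57,-0.47,0,0],[1,-0.57,-0.47,0,0],[1,-0.57,-0.47,0,0],[1,-0.57,-0.47,0,0],[1,-0.57,-0.47,0,0],[1,-0.57,-0.47,0,0],[1,-0.57,-0.47,0,0]]'
python3 -m pendant '[[1,-0.57,-0.47,0,0],[1,-0.57,-0.47,0,0],[1,-0.57,-0.47,0,0],[1,-0.57,-0.47,0,0],[1,-0.57,-0.47,0,0],[1,-0.57,-0.47,0,0],[1,-0.57,-0.47,0,0],[1,0,0,0,0]]'
cat >>h.py <<'E'
def go(x,y,z):
    from rig import status
    from scipy.spatial.transform import Rotation as Ro
    s=status.state();M=Ro.from_quat(s["tcp_rot"]).as_matrix()
    d=M.T@(np.array([x,y,z])-s["eef_pos"])
    print("t",s["time_s"],"tcp",s["eef_pos"].round(4),"xaxis deg",np.degrees(np.arctan2(M[1,0],M[0,0])).round(2),"units",(d/.04).round(3),"F",s["contact_force"].round(1),"w",round(s["grip_width"],3),s["finger_force"])
E
python3 -c "
from h import *
go(.4448,.184,.112)"
```

```text
time_s: 0.77
eef_pos: [0.3302, 0.359, 0.1923]
tcp_rot: [0.148, 0.989, -0.0, -0.0]
contact_force: [0.2, -0.1, -0.1]
grip_width: 0.999
finger_force: 0.0
time_s: 1.43
eef_pos: [0.4461, 0.1842, 0.1924]
tcp_rot: [0.15, 0.989, -0.001, 0.0]
contact_force: [-0.2, -0.6, 1.0]
grip_width: 0.998
finger_force: 0.0
t 1.4333 tcp [0.4461 0.1842 0.1924] xaxis deg 162.73 units [ 0.032 -0.011  2.01 ] F [-0.2 -0.6  1. ] w 0.998 0.0
```

```bash
python3 -m pendant '[[1,0.03,0,0.4,0],[0.6,0,0,0.4,0],[0.6,0,0,0.4,0],[0.6,0,0,0.4,0],[0.6,0,0,0.4,0],[0.5,0,0,0,0],[0.2,0,0,0,0],[0,0,0,0,0]]'
python3 -m pendant '[[0,0,0,0,0],[0,0,0,0,0],[0,0,0,0,0],[0,0,0,0,0],[0,0,0,0,0],[0,0,0,0,0],[0,0,0,0,0],[0,0,0,0,0]]'
```

```text
time_s: 2.1
eef_pos: [0.4433, 0.1886, 0.1135]
tcp_rot: [0.148, 0.989, 0.0, 0.0]
contact_force: [-0.0, -0.0, -0.6]
grip_width: 0.513
finger_force: 0.0
time_s: 2.77
eef_pos: [0.4418, 0.1836, 0.1131]
tcp_rot: [0.147, 0.989, -0.005, -0.001]
contact_force: [-5.9, -17.1, 8.8]
grip_width: 0.101
finger_force: 30.0
```

```bash
python3 -m pendant '[[0,0,-0.1,-0.072,0],[0,-0.02,0,-0.072,0],[0,-0.02,0,-0.072,0],[0,-0.02,0,-0.072,0],[0,-0.02,0,-0.072,0],[0,-0.02,0,-0.072,0],[0,-0.02,0,-0.072,0],[0,-0.02,0,-0.072,0]]'
python3 -m pendant '[[0,-0.03,0,-0.07,0],[0,-0.03,0,-0.07,0],[0,-0.03,0,-0.07,0],[0,-0.03,0,-0.07,0],[0,-0.03,0,-0.07,0],[0,-0.03,0,-0.07,0],[0,-0.03,0,-0.07,0],[0,-0.03,0,-0.07,0]]'
python3 -m pendant '[[0,-0.04,0,-0.065,0],[0,-0.04,0,-0.065,0],[0,-0.04,0,-0.065,0],[0,-0.04,0,-0.065,0],[0,-0.04,0,-0.065,0],[0,-0.04,0,-0.065,0],[0,-0.04,0,-0.065,0],[0,-0.04,0,-0.065,0]]'
python3 - <<'E'
from h import *
go(.4448,.184,.112)
from rig import vision
c=vision.capture("scene");np.savez("s1.npz",**c);cv2.imwrite("pics/s1.png",cv2.resize(c["frame"][120:370,220:500],None,fx=2.4,fy=2.4)[...,::-1])
E
```

```text
time_s: 3.43
eef_pos: [0.4464, 0.1822, 0.1332]
tcp_rot: [0.148, 0.989, -0.001, -0.001]
contact_force: [6.0, 0.2, -15.9]
grip_width: 0.106
finger_force: 30.0
time_s: 4.1
eef_pos: [0.4559, 0.1793, 0.1579]
tcp_rot: [0.148, 0.989, -0.001, -0.001]
contact_force: [1.4, -3.7, -15.8]
grip_width: 0.103
finger_force: 30.0
time_s: 4.77
eef_pos: [0.4678, 0.1756, 0.1787]
tcp_rot: [0.148, 0.989, -0.001, -0.001]
contact_force: [0.2, -5.7, -15.7]
grip_width: 0.101
finger_force: 30.0
t 4.7667 tcp [0.4678 0.1756 0.1787] xaxis deg 163.0 units [0.608 0.035 1.668] F [  0.2  -5.7 -15.7] w 0.101 29.99154657125473
```

View pics/s1.png

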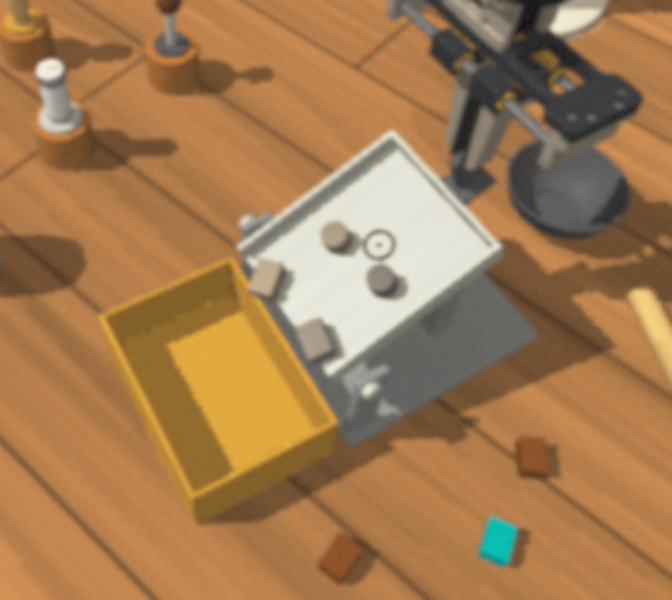

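The stones are sliding: two are at the open edge near crop (267,278) and (315,340), and the slugs at (336,236) and (382,280). The tray is close to its stop, so I'm nudging it up and letting them slide.

```bash
python3 -m pendant '[[0,-0.02,0,-0.05,0],[0,-0.02,0,-0.05,0],[0,0,0,0,0],[0,0,0,0,0],[0,0,0,0,0],[0,0,0,0,0],[0,0,0,0,0],[0,0,0,0,0]]'
python3 - <<'E'
from h import *
go(.4448,.184,.112)
from rig import vision
c=vision.capture("scene");np.savez("s2.npz",**c);cv2.imwrite("pics/s2.png",cv2.resize(c["frame"][170:350,250:450],None,fx=2.4,fy=2.4)[...,::-1])
W=xyz(c);f=c["frame"].astype(int)
m=np.zeros((400,640),bool);m[170:300,300:450]=1
m&=(f.min(-1)>140)&(W[...,2]>.09)&(W[...,2]<.2)
P=W[m];A=np.c_[P[:,:2],np.ones(len(P))]
for _ in range(6):
    k=np.linalg.lstsq(A,P[:,2],rcond=None)[0];e=abs(A@k-P[:,2]);g=e<max(.004,np.median(e)*2);A,P=A[g],P[g]
print("plane",k,len(P),"tilt",np.arctan(np.hypot(k[0],k[1])),"upslope deg",np.degrees(np.arctan2(k[1],k[0])))
E
```

```text
time_s: 5.48
eef_pos: [0.47, 0.1749, 0.1823]
tcp_rot: [0.148, 0.989, -0.001, -0.0]
contact_force: [1.9, -5.3, -18.1]
grip_width: 0.102
finger_force: 30.0
t 5.4833 tcp [0.47   0.1749 0.1823] xaxis deg 162.98 units [0.669 0.036 1.758] F [  1.9  -5.3 -18.1] w 0.102 29.974395632743835
plane [-0.4272431   0.13400469  0.33907006] 4552 tilt 0.4209941418983175 upslope deg 162.5859806234398
```

View pics/s2.png

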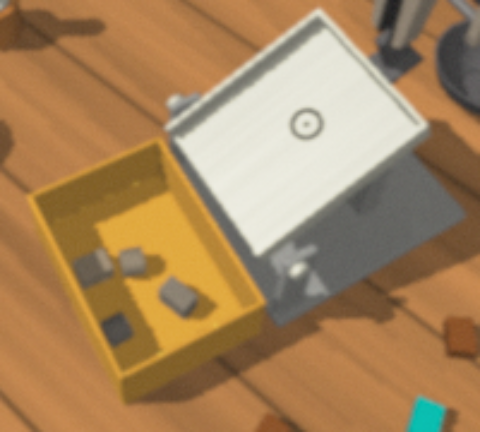

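Tilt is 0.421 and the tray is at its stop. The tray is empty and all four stones are in the tub, near crop (95,267), (132,262), (178,295) and (117,330). Next I release and rise.

```bash
python3 -m pendant '[[0.1,0,0,0.05,0],[0.3,0,0,0,0],[0.5,0,0,0,0],[0.5,0,0,0,0],[0.5,0,0,-0.4,0],[0.5,0,0,-0.5,0],[0.5,0,0,-0.5,0],[0.5,0,0,-0.4,0]]'
python3 -c "
from h import *
go(.582,-.207,.2)"
```

```text
time_s: 6.2
eef_pos: [0.4714, 0.1766, 0.2566]
tcp_rot: [0.148, 0.989, 0.001, 0.002]
contact_force: [-0.0, -0.0, -0.9]
grip_width: 0.499
finger_force: 0.0
t 6.2 tcp [0.4714 0.1766 0.2566] xaxis deg 163.02 units [-5.438 -8.369  1.412] F [-0.  -0.  -0.9] w 0.499 0.0
```

```bash
python3 -m pendant '[[0.6,-0.34,-0.52,0,0],[0.6,-0.34,-0.52,0,0],[0.6,-0.34,-0.52,0,0],[0.6,-0.34,-0.52,0,0],[0.6,-0.34,-0.52,0,0],[0.6,-0.34,-0.52,0,0],[0.6,-0.34,-0.52,0,0],[0.6,-0.34,-0.52,0,0]]'
python3 -m pendant '[[0.6,-0.34,-0.52,0,0],[0.6,-0.34,-0.52,0,0],[0.6,-0.34,-0.52,0.2,0],[0.6,-0.34,-0.52,0.2,0],[0.6,-0.34,-0.52,0.2,0],[0.6,-0.34,-0.52,0.2,0],[0.6,-0.34,-0.52,0.3,0],[0.6,-0.34,-0.52,0.3,0]]'
python3 - <<'E'
from h import *
from rig import vision
c=vision.capture("scene");W=xyz(c)
S=W[140:195,220:265].reshape(-1,3);S=S[(S[:,2]>.112)&(S[:,2]<.13)];S=S[np.hypot(S[:,0]-.582,S[:,1]+.207)<.03]
print(len(S),S.mean(0) if len(S) else "")
p=ray(c,377.5,221.7,.13)
k=np.array([-.42724,.134005,.33907])
for h in np.linspace(.12,.14,5):
    q=ray(c,377.5,221.7,h);print(q.round(4),k[0]*q[0]+k[1]*q[1]+k[2])
go(.582,-.207,.08)
E
```

```text
time_s: 6.87
eef_pos: [0.527, -0.0161, 0.2551]
tcp_rot: [0.148, 0.989, 0.0, 0.002]
contact_force: [-0.2, 0.1, 0.0]
grip_width: 0.596
finger_force: 0.0
time_s: 7.53
eef_pos: [0.5827, -0.2076, 0.1989]
tcp_rot: [0.148, 0.989, -0.0, 0.002]
contact_force: [0.2, 0.9, -0.1]
grip_width: 0.6
finger_force: 0.0
100 [ 0.583792   -0.20623895  0.11963721]
[0.5313 0.1526 0.12  ] 0.1325158882829317
[0.5346 0.1542 0.125 ] 0.13134357390006943
[0.5378 0.1558 0.13  ] 0.13017125951720723
[0.5411 0.1574 0.135 ] 0.12899894513434498
[0.5443 0.159  0.14  ] 0.1278266307514828
t 7.5833 tcp [ 0.5818 -0.2112  0.1954] xaxis deg 162.84 units [0.03  0.107 2.884] F [-3.  -2.2 -1.8] w 0.595 0.0
```

```bash
python3 -m pendant '[[0.6,0,0.1,0.4,0],[0.6,0,0,0.4,0],[0.6,0,0,0.4,0],[0.6,0,0,0.3,0],[0.6,0,0,0,0],[0.6,0,0,0,0],[0.6,0,0,0,0],[0.6,0,0,0,0]]'
python3 -c "
from h import *
go(.5822,-.207,.08)"
```

```text
time_s: 8.25
eef_pos: [0.583, -0.2027, 0.1387]
tcp_rot: [0.148, 0.989, -0.0, 0.001]
contact_force: [-0.6, 0.2, 0.3]
grip_width: 0.601
finger_force: 0.0
t 8.25 tcp [ 0.583  -0.2027  0.1387] xaxis deg 163.0 units [-0.007 -0.107  1.467] F [-0.6  0.2  0.3] w 0.601 0.0
```

```bash
python3 -m pendant '[[0.6,0,-0.107,0.3,0],[0.6,0,0,0.3,0],[0.6,0,0,0.3,0],[0.6,0,0,0.3,0],[0.6,0,0,0.25,0],[0.6,0,0,0,0],[0.4,0,0,0,0],[0.2,0,0,0,0]]'
python3 -m pendant '[[0,0,0,0,0],[0,0,0,0,0],[0,0,0,0,0],[0,0,0,0,0],[0,0,0,0,0],[0,0,0,0,0],[0,0,0,0,0],[0,0,0,0,0]]'
python3 -c "
from h import *
go(.5822,-.207,.08)"
```

```text
time_s: 8.92
eef_pos: [0.5811, -0.2065, 0.0792]
tcp_rot: [0.148, 0.989, -0.0, 0.0]
contact_force: [0.1, -0.9, 0.2]
grip_width: 0.478
finger_force: 0.0
time_s: 9.58
eef_pos: [0.5812, -0.2069, 0.0797]
tcp_rot: [0.148, 0.989, -0.0, 0.001]
contact_force: [-0.2, -1.2, 5.4]
grip_width: 0.273
finger_force: 29.8
t 9.5833 tcp [ 0.5812 -0.2069  0.0797] xaxis deg 162.99 units [-0.024  0.004 -0.008] F [-0.2 -1.2  5.4] w 0.273 29.840302169322968
```

```bash
python3 -m pendant '[[0,0,0,-0.1,0],[0,0,0,-0.15,0],[0,0,0,-0.15,0],[0,0,0,-0.15,0],[0,0,0,-0.15,0],[0,0,0,0,0],[0,0,0,0,0],[0,0,0,0,0]]'
python3 -m pendant '[[0,-0.08,0,0,0],[0,-0.08,0,0,0],[0,-0.08,0,0.01,0],[0,-0.08,0,0.01,0],[0,-0.08,0,0.01,0],[0,-0.08,0,0.02,0],[0,0,0,0,0],[0,0,0,0,0]]'
python3 -c "
from h import *
from rig import vision
go(.5822,-.207,.08)
c=vision.capture('scene');cv2.imwrite('pics/s3.png',cv2.resize(c['frame'][100:220,180:320],None,fx=4,fy=4)[...,::-1])"
```

```text
time_s: 10.25
eef_pos: [0.5806, -0.2063, 0.1068]
tcp_rot: [0.148, 0.989, 0.0, -0.0]
contact_force: [0.2, -1.1, -1.9]
grip_width: 0.277
finger_force: 29.8
time_s: 10.92
eef_pos: [0.5988, -0.2124, 0.1048]
tcp_rot: [0.148, 0.989, -0.0, -0.0]
contact_force: [-2.8, -2.2, -0.0]
grip_width: 0.277
finger_force: 30.0
t 10.9167 tcp [ 0.5988 -0.2124  0.1048] xaxis deg 162.99 units [0.437 0.009 0.621] F [-2.8 -2.2 -0. ] w 0.277 29.9580055475235
```

View pics/s3.png

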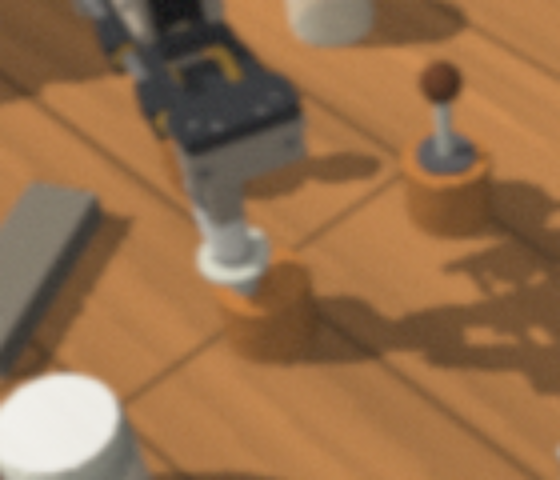

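The crop shows the flange at (233,258), with the holder still in place at (268,310) and the plunger engaged in it. The force is only about 3 N, so the gauge is pivoting in the grip. I'll keep moving along the arc.

```bash
python3 -m pendant '[[0,-0.08,0,0.02,0],[0,-0.08,0,0.02,0],[0,-0.08,0,0.02,0],[0,-0.08,0,0.03,0],[0,-0.08,0,0.03,0],[0,-0.05,0,0.02,0],[0,0,0,0,0],[0,0,0,0,0]]'
cat >tilt.py <<'E'
from h import *
from rig import vision,status
go(.5822,-.207,.08)
s=status.state();g=s["eef_pos"]+[0,0,.019]
for n in("scene","top"):
    c=vision.capture(n);W=xyz(c);f=c["frame"].astype(int);R,t=cam(c)
    d=np.linalg.norm(W-g,axis=-1)
    m=(d<.075)&(W[...,2]<g[2]-.022)&(W[...,2]>g[2]-.09)&(np.hypot(W[...,0]-g[0],W[...,1]-g[1])<.06)
    m&=(f.min(-1)>110)&(f.max(-1)-f.min(-1)<40)
    xs=np.array([-.956,.292]);P=W[m];
    if len(P)<5: print(n,"few",len(P));continue
    a=(P[:,:2]-g[:2])@xs;b=(P[:,:2]-g[:2])@np.array([.292,.956]);h=P[:,2]-g[2]
    print(n,len(P))
    for lo in np.arange(-.07,-.02,.006):
        k=(h>=lo)&(h<lo+.006)
        if k.sum()>2: print("  h",(lo*1000).round(),k.sum(),"x",(a[k].min()*1000).round(1),(a[k].max()*1000).round(1),"y",(b[k].min()*1000).round(1),(b[k].max()*1000).round(1))
    np.savez("last_"+n+".npz",**c)
    p=(R@g+t);u=int(c["fx"]*p[0]/p[2]+c["cx"]);v=int(c["fy"]*p[1]/p[2]+c["cy"]);print(n,"grasp px",u,v)
    cv2.imwrite(f"pics/tilt_{n}_{s['time_s']:.1f}.png",cv2.resize(c["frame"][max(v-50,0):v+70,max(0,u-60):u+60],None,fx=4,fy=4)[...,::-1])
E
python3 tilt.py; ls pics
```

```text
time_s: 11.63
eef_pos: [0.6185, -0.2186, 0.1015]
tcp_rot: [0.148, 0.989, -0.001, 0.003]
contact_force: [-2.3, -3.2, 6.5]
grip_width: 0.272
finger_force: 30.0
t 11.6333 tcp [ 0.6185 -0.2186  0.1015] xaxis deg 163.0 units [0.956 0.012 0.533] F [-2.3 -3.2  6.5] w 0.272 30.035802125930786
scene 157
  h -52.0 19 x -1.3 17.9 y -11.9 20.1
  h -46.0 47 x -0.5 27.7 y -14.5 21.3
  h -40.0 50 x 3.3 37.1 y -15.9 21.9
  h -34.0 20 x 1.5 27.5 y -2.5 14.0
  h -28.0 19 x 1.6 25.6 y -1.8 13.4
scene grasp px 225 154
top 25
  h -46.0 6 x 10.4 28.8 y -16.6 -12.7
  h -40.0 16 x 16.9 33.1 y -18.7 -3.8
  h -34.0 3 x 16.0 29.1 y -16.5 -6.9
top grasp px 398 180
c1.png
s1.png
s2.png
s3.png
scene0.png
tilt_scene_11.6.png
tilt_top_11.6.png
top0.png
```

```bash
python3 -m pendant '[[0,0,0,-0.1,0],[0,0,0,-0.2,0],[0,0,0,-0.3,0],[0,0,0,-0.5,0],[0,0,0,-0.6,0],[0,0,0,-0.6,0],[0,0,0,-0.4,0],[0,0,0,0,0]]'; python3 tilt.py
python3 - <<'E'
# plane fit of flange top + barrel axis from scene view
from h import *
from rig import status
c=dict(np.load("last_scene.npz"));W=xyz(c);f=c["frame"].astype(int)
g=status.state()["eef_pos"]+[0,0,.019]
xs=np.array([-.956,.292,0]);ys=np.array([.292,.956,0])
D=W-g;a,b,h=D@xs,D@ys,D[...,2]
m=(a>-.02)&(a<.07)&(abs(b)<.03)&(h<-.022)&(h>-.1)
v,u=np.where(m);im=c["frame"][v.min()-2:v.max()+3,u.min()-2:u.max()+3]
for vv in range(v.min(),v.max()+1,2):
    k=np.where(m[vv])[0]
    if len(k): print(vv,k.min(),k.max(),"a",(a[vv,k].mean()*1e3).round(),"h",(h[vv,k].mean()*1e3).round(), f[vv,k].mean(0).round())
E
```

```text
time_s: 12.4
eef_pos: [0.6191, -0.2182, 0.2133]
tcp_rot: [0.148, 0.989, -0.001, 0.005]
contact_force: [0.9, -1.1, -0.6]
grip_width: 0.278
finger_force: 29.9
t 12.4 tcp [ 0.6191 -0.2182  0.2133] xaxis deg 163.01 units [9.940e-01 2.000e-03 3.322e+00] F [ 0.9 -1.1 -0.6] w 0.278 29.941188991069794
scene 189
  h -52.0 21 x -4.3 14.0 y -14.3 21.0
  h -46.0 59 x -3.8 25.1 y -11.1 22.9
  h -40.0 57 x 1.9 34.8 y -13.9 21.2
  h -34.0 24 x 0.8 26.5 y 2.7 14.0
  h -28.0 27 x -0.6 24.6 y -0.8 13.3
scene grasp px 214 116
top 29
  h -46.0 19 x 9.0 32.7 y -18.8 -7.4
  h -40.0 5 x 24.2 33.9 y -15.0 -7.9
  h -34.0 3 x 20.7 35.6 y -10.6 -4.6
top grasp px 408 173
122 229 231 a 29.0 h -32.0 [191. 184. 166.]
124 229 234 a 29.0 h -30.0 [158. 151. 136.]
126 228 235 a 26.0 h -29.0 [128. 124. 114.]
128 218 235 a 17.0 h -28.0 [136. 132. 124.]
130 217 235 a 12.0 h -31.0 [145. 142. 132.]
132 217 234 a 9.0 h -36.0 [153. 150. 138.]
134 217 233 a 7.0 h -39.0 [198. 194. 177.]
136 219 234 a 9.0 h -44.0 [175. 173. 158.]
138 222 234 a 12.0 h -53.0 [125. 117. 104.]
140 229 234 a 19.0 h -67.0 [101.  90.  79.]
```

```bash
python3 -c "
import cv2,glob
import numpy as np
f=sorted(glob.glob('pics/tilt_*_12*.png'));print(f)
cv2.imwrite('pics/t2.png',np.hstack([cv2.resize(cv2.imread(p),(390,390)) for p in f]))"
```

```text
['pics/tilt_scene_12.4.png', 'pics/tilt_top_12.4.png']
```

View pics/t2.png

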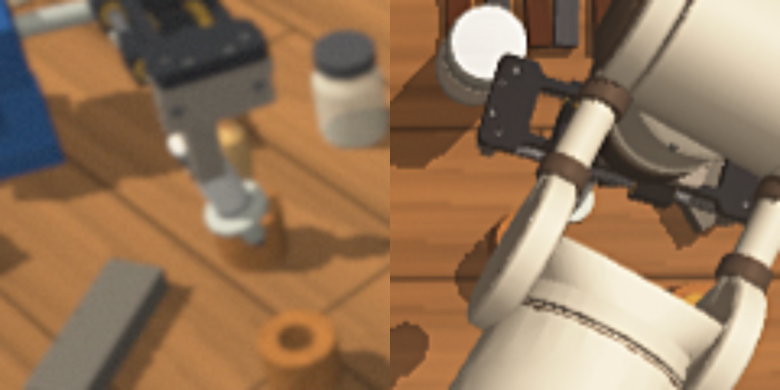

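```bash
python3 -c "
from h import *
go(.5767,.1439,.235)"
```

```text
t 12.5 tcp [ 0.6169 -0.2172  0.208 ] xaxis deg 163.0 units [ 3.597  8.339 -0.68 ] F [ 0.1  0.3 -2.4] w 0.276 29.94055151939392
```

```bash
python3 -m pendant '[[0,0,0,-0.3,0],[0,0.07,0.17,-0.2,0],[0,0.17,0.38,-0.1,0],[0,0.17,0.38,0,0],[0,0.17,0.38,0,0],[0,0.17,0.38,0,0],[0,0.17,0.38,0,0],[0,0.17,0.38,0,0]]'
python3 -m pendant '[[0,0.17,0.38,0,0],[0,0.17,0.38,0,0],[0,0.17,0.38,0,0],[0,0.17,0.38,0,0],[0,0.17,0.38,0,0],[0,0.17,0.38,0,0],[0,0.17,0.38,0,0],[0,0.17,0.38,0,0]]'
python3 -m pendant '[[0,0.17,0.38,0,0],[0,0.17,0.38,0,0],[0,0.17,0.38,0,0],[0,0.17,0.38,0,0],[0,0.17,0.38,0,0],[0,0.17,0.38,0,0],[0,0.17,0.38,0,0],[0,0.1,0.2,0,0]]'
python3 -m pendant '[[0,0,0,0,0],[0,0,0,0,0],[0,0,0,0,0],[0,0,0,0,0],[0,0,0,0,0],[0,0,0,0,0],[0,0,0,0,0],[0,0,0,0,0]]'
python3 - <<'E'
from h import *
from rig import status,vision
go(.5767,.1439,.2145)
c=vision.capture("scene");np.savez("last_scene.npz",**c);W=xyz(c);f=c["frame"].astype(int)
g=status.state()["eef_pos"]+[0,0,.019]
xs=np.array([-.956,.292,0]);ys=np.array([.292,.956,0])
D=W-g;a,b,h=D@xs,D@ys,D[...,2]
m=(a>-.03)&(a<.06)&(abs(b)<.03)&(h<-.02)&(h>-.095)&(W[...,2]>.15)
v,u=np.where(m);print(len(v),u.min(),u.max(),v.min(),v.max())
fl=m&(h<-.033)&(h>-.06);A=np.c_[a[fl],b[fl],np.ones(fl.sum())];z=h[fl]
for _ in range(6):
    k=np.linalg.lstsq(A,z,rcond=None)[0];e=abs(A@k-z);q=e<max(.0025,1.5*np.median(e));A,z=A[q],z[q]
print("flange plane",k,len(z),"tilt",np.arctan(k[0]),"centre a",(A[:,0].min()+A[:,0].max())/2,(A[:,1].min()+A[:,1].max())/2)
uc,vc=u.mean(),v.mean();u0,v0=int(uc)-50,int(vc)-45
cv2.imwrite("pics/t3.png",cv2.resize(c["frame"][v0:v0+90,u0:u0+100],None,fx=6,fy=6,interpolation=2)[...,::-1]);print(u0,v0)
E
```

```text
time_s: 13.17
eef_pos: [0.6027, -0.1084, 0.2309]
tcp_rot: [0.147, 0.989, 0.0, -0.0]
contact_force: [-0.8, -0.3, -1.2]
grip_width: 0.274
finger_force: 29.9
time_s: 13.83
eef_pos: [0.5863, 0.0231, 0.2313]
tcp_rot: [0.148, 0.989, 0.0, -0.0]
contact_force: [-0.2, 0.8, -1.3]
grip_width: 0.278
finger_force: 29.9
time_s: 14.5
eef_pos: [0.5701, 0.1484, 0.2313]
tcp_rot: [0.147, 0.989, 0.0, -0.0]
contact_force: [-0.1, 0.2, -1.5]
grip_width: 0.276
finger_force: 29.9
time_s: 15.17
eef_pos: [0.571, 0.1456, 0.2313]
tcp_rot: [0.148, 0.989, -0.0, 0.0]
contact_force: [-0.3, 0.8, -2.3]
grip_width: 0.272
finger_force: 29.9
t 15.1667 tcp [0.571  0.1456 0.2313] xaxis deg 162.97 units [-0.148  0.002  0.421] F [-0.3  0.8 -2.3] w 0.272 29.938042759895325
305 363 387 195 212
flange plane [ 0.29549601 -0.02891586 -0.04598755] 192 tilt 0.28731958848360917 centre a 0.01558610241467193 0.0016683138673825974
324 159
```

View pics/t3.png

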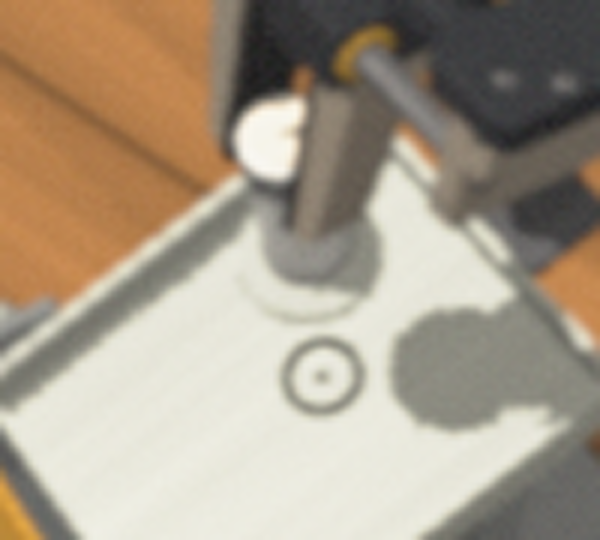

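The gauge is held over the tray: its top disc is at crop (270,140), the flange around (310,260) and the ring at (322,377). I'll get a second tilt estimate from the top disc.

```bash
python3 - <<'E'
from h import *
from rig import status,vision
g=status.state()["eef_pos"]+[0,0,.019]
xs=np.array([-.956,.292,0]);ys=np.array([.292,.956,0])
c=dict(np.load("last_scene.npz"));W=xyz(c);f=c["frame"].astype(int)
D=W-g;a,b,h=D@xs,D@ys,D[...,2]
m=np.zeros((400,640),bool);m[170:192,360:376]=1
m&=(f.min(-1)>170)&(h>0)&(h<.05);print(m.sum(),"top a",a[m].min(),a[m].max(),"b",b[m].min(),b[m].max(),"h",h[m].min(),np.median(h[m]),h[m].max())
k=np.linalg.lstsq(np.c_[a[m],b[m],np.ones(m.sum())],h[m],rcond=None)[0];print(k)
# flange: print rim points per b band
fl=(a>-.03)&(a<.06)&(abs(b)<.03)&(h<-.03)&(h>-.065)&(W[...,2]>.155)
for lo in np.arange(-.006,.04,.005):
    k=fl&(a>=lo)&(a<lo+.005)
    if k.sum(): print(round(lo+.0025,4),k.sum(),"h",np.percentile(h[k],[5,50,95]).round(4),"b",b[k].min().round(3),b[k].max().round(3))
print("a range",a[fl].min(),a[fl].max())
E
```

```text
111 top a -0.015143844713824623 0.004737559315914241 b -0.010192391971279373 0.014455955679821273 h 0.01808933416875569 0.02263144221875335 0.04773438370095312
[0.37290066 0.24025561 0.02545307]
-0.0035 29 h [-0.0499 -0.0468 -0.0453] b -0.01 0.013
0.0015 65 h [-0.0483 -0.0451 -0.0327] b -0.016 0.016
0.0065 49 h [-0.047  -0.0442 -0.033 ] b -0.019 0.02
0.0115 26 h [-0.0467 -0.0424 -0.0325] b -0.022 0.02
0.0165 25 h [-0.0435 -0.0414 -0.0331] b 0.011 0.022
0.0215 22 h [-0.0422 -0.0398 -0.0314] b 0.01 0.021
0.0265 23 h [-0.0407 -0.0379 -0.0361] b 0.003 0.018
0.0315 18 h [-0.0404 -0.037  -0.0359] b 0.001 0.016
0.0365 5 h [-0.039  -0.0367 -0.0355] b 0.002 0.009
a range -0.004714085810615651 0.03588629063995951
```

Three estimates put the gauge tilt at about 0.29 rad, which is marginal against 0.42. I'll pivot it about 0.13 rad more by leaning its snout gently on the robot side of the fin.

```bash
python3 -m pendant '[[0,0,0,-0.4,0],[0,0,0,-0.5,0],[0,0,0,-0.5,0],[0,0.2,0,-0.35,0],[0,0.5,0,0,0],[0,0.5,0,0,0],[0,0.5,0,0,0],[0,0.5,0,0,0]]'
python3 -m pendant '[[0,0.4,0,0,0],[0,0.2,0,0,0],[0,0,0,0,0],[0,0,0,0,0],[0,0,0,0,0],[0,0,0,0,0],[0,0,0,0,0],[0,0,0,0,0]]'
python3 -c "
from h import *
go(.4635,.1785,.255)"
```

```text
time_s: 15.88
eef_pos: [0.4854, 0.1719, 0.3013]
tcp_rot: [0.148, 0.989, 0.0, -0.0]
contact_force: [-0.2, 0.6, -1.6]
grip_width: 0.276
finger_force: 29.9
time_s: 16.55
eef_pos: [0.4642, 0.1784, 0.3011]
tcp_rot: [0.148, 0.989, -0.0, -0.0]
contact_force: [-0.5, -0.1, -2.0]
grip_width: 0.276
finger_force: 29.9
t 16.55 tcp [0.4642 0.1784 0.3011] xaxis deg 162.96 units [ 0.018 -0.002  1.153] F [-0.5 -0.1 -2. ] w 0.276 29.939124584197998
```

```bash
python3 -m pendant '[[0,0,0,0.25,0],[0,0,0,0.25,0],[0,0,0,0.25,0],[0,0,0,0.2,0],[0,0,0,0.1,0],[0,0,0,0.1,0],[0,0,0,0,0],[0,0,0,0,0]]'
python3 -m pendant '[[0,-0.08,0,0,0],[0,-0.08,0,0,0],[0,-0.08,0,0,0],[0,-0.08,0,0,0],[0,-0.06,0,0,0],[0,0,0,0,0],[0,0,0,0,0],[0,0,0,0,0]]'
python3 -m pendant '[[0,-0.05,0,0,0],[0,-0.05,0,0,0],[0,0,0,0,0],[0,0,0,0,0],[0,0,0,0,0],[0,0,0,0,0],[0,0,0,0,0],[0,0,0,0,0]]'
```

```text
time_s: 17.22
eef_pos: [0.4639, 0.1786, 0.2554]
tcp_rot: [0.148, 0.989, 0.0, 0.0]
contact_force: [-0.4, 0.0, -2.4]
grip_width: 0.27
finger_force: 29.9
time_s: 17.88
eef_pos: [0.478, 0.1743, 0.2552]
tcp_rot: [0.148, 0.989, -0.0, -0.0]
contact_force: [-2.6, 1.1, -1.1]
grip_width: 0.274
finger_force: 30.0
time_s: 18.55
eef_pos: [0.4821, 0.173, 0.2553]
tcp_rot: [0.148, 0.989, -0.0, -0.0]
contact_force: [-3.1, 0.0, -1.9]
grip_width: 0.27
finger_force: 30.0
```

```bash
python3 -m pendant '[[0,-0.05,0,0,0],[0,-0.05,0,0,0],[0,-0.04,0,0,0],[0,0,0,0,0],[0,0,0,0,0],[0,0,0,0,0],[0,0,0,0,0],[0,0,0,0,0]]'
cat >ax.py <<'E'
from h import *
from rig import status,vision
go(.5767,.1439,.2145)
g=status.state()["eef_pos"]+[0,0,.019]
xs=np.array([-.956,.292,0]);ys=np.array([.292,.956,0])
c=vision.capture("scene");np.savez("last_scene.npz",**c);W=xyz(c);f=c["frame"].astype(int)
D=W-g;a,b,h=D@xs,D@ys,D[...,2]
box=(a>-.04)&(a<.06)&(abs(b)<.03)
m=box&(f.min(-1)>165)&(h>.008)&(h<.04)&(a<.005)
print("top",m.sum(),a[m].min(),a[m].max(),b[m].min(),b[m].max(),np.percentile(h[m],[10,50,90]))
fl=box&(h<-.026)&(h>-.058)&(f.max(-1)-f.min(-1)<40)
q=[]
for lo in np.arange(-.009,.04,.005):
    k=fl&(a>=lo)&(a<lo+.005)
    if k.sum()>3: q.append((lo+.0025,np.median(h[k]),k.sum(),b[k].min(),b[k].max()))
print(np.round(q,4));print("fl a",a[fl].min(),a[fl].max())
E
python3 ax.py
```

```text
time_s: 19.22
eef_pos: [0.4877, 0.1714, 0.2554]
tcp_rot: [0.148, 0.989, 0.0, 0.0]
contact_force: [-2.7, -0.3, -2.0]
grip_width: 0.273
finger_force: 30.0
t 19.2167 tcp [0.4877 0.1714 0.2554] xaxis deg 162.99 units [-2.33  -0.006  1.023] F [-2.7 -0.3 -2. ] w 0.273 29.99490737915039
top 123 -0.01494045021623028 0.0034438402422689927 -0.011036859646193484 0.014321485542625963 [0.01814352 0.02195533 0.02576448]
[[ 3.50e-03 -4.61e-02  1.50e+01 -5.90e-03  1.08e-02]
 [ 8.50e-03 -4.50e-02  5.50e+01 -1.31e-02  1.60e-02]
 [ 1.35e-02 -4.34e-02  6.20e+01 -1.80e-02  2.02e-02]
 [ 1.85e-02 -4.04e-02  3.20e+01 -1.72e-02  2.19e-02]
 [ 2.35e-02 -3.88e-02  2.90e+01  1.15e-02  2.23e-02]
 [ 2.85e-02 -3.61e-02  2.10e+01  1.00e-02  2.21e-02]
 [ 3.35e-02 -3.46e-02  2.10e+01  7.60e-03  2.07e-02]
 [ 3.85e-02 -3.25e-02  2.00e+01  2.60e-03  1.57e-02]]
fl a 0.003874283059464755 0.04261150045825526
```

The tilt is now about 0.39, consistent between the flange slope and the axis line. Now back over the fin to just above the spot.

```bash
python3 -m pendant '[[0,0.1,0,0,0],[0,0.1,0,0,0],[0,0,0,-0.3,0],[0,0,0,-0.5,0],[0,0,0,-0.4,0],[0,-0.2,0,0,0],[0,-0.4,0,0,0],[0,-0.4,0,0,0]]'
python3 -m pendant '[[0,-0.4,0,0,0],[0,-0.4,0,0,0],[0,-0.4,0,0.2,0],[0,-0.3,0,0.4,0],[0,0,0,0.4,0],[0,0,0,0.4,0],[0,0,0,0.3,0],[0,0,0,0,0]]'
python3 -m pendant '[[0,0,0,0,0],[0,0,0,0,0],[0,0,0,0,0],[0,0,0,0,0],[0,0,0,0,0],[0,0,0,0,0],[0,0,0,0,0],[0,0,0,0,0]]'
python3 ax.py; python3 - <<'E'
from h import *
go(.5796,.1409,.200)
c=dict(np.load("last_scene.npz"));cv2.imwrite("pics/t4.png",cv2.resize(c["frame"][160:260,320:430],None,fx=5.5,fy=5.5,interpolation=2)[...,::-1])
E
```

```text
time_s: 19.93
eef_pos: [0.5195, 0.1617, 0.3039]
tcp_rot: [0.148, 0.989, 0.0, 0.001]
contact_force: [0.9, 0.0, -1.7]
grip_width: 0.273
finger_force: 30.0
time_s: 20.6
eef_pos: [0.5742, 0.1441, 0.2316]
tcp_rot: [0.148, 0.989, -0.001, -0.003]
contact_force: [-1.2, 0.2, -1.9]
grip_width: 0.28
finger_force: 30.0
time_s: 21.27
eef_pos: [0.5756, 0.1445, 0.2354]
tcp_rot: [0.148, 0.989, 0.0, 0.0]
contact_force: [0.4, -0.2, -1.7]
grip_width: 0.275
finger_force: 30.0
t 21.2667 tcp [0.5756 0.1445 0.2354] xaxis deg 163.0 units [-0.031 -0.006  0.524] F [ 0.4 -0.2 -1.7] w 0.275 29.99436467885971
top 114 -0.014858221831967992 0.0036380596991433833 -0.011801247921988762 0.014922332062897427 [0.01856731 0.02190954 0.02547234]
[[ 3.50e-03 -4.56e-02  3.10e+01 -8.20e-03  1.23e-02]
 [ 8.50e-03 -4.41e-02  6.40e+01 -1.58e-02  1.70e-02]
 [ 1.35e-02 -4.22e-02  4.20e+01 -1.73e-02  1.99e-02]
 [ 1.85e-02 -4.00e-02  2.90e+01  1.22e-02  2.16e-02]
 [ 2.35e-02 -3.77e-02  2.70e+01  1.06e-02  2.30e-02]
 [ 2.85e-02 -3.68e-02  2.50e+01  7.30e-03  2.13e-02]
 [ 3.35e-02 -3.47e-02  2.50e+01  5.00e-04  1.87e-02]
 [ 3.85e-02 -3.27e-02  2.00e+01 -1.90e-03  1.32e-02]]
fl a 0.001610579679557228 0.04180024159128916
t 21.3167 tcp [0.5756 0.1445 0.2354] xaxis deg 162.99 units [-0.122 -0.056  0.885] F [-0.1 -0.5 -3.2] w 0.27 29.994378089904785
```

View pics/t4.png

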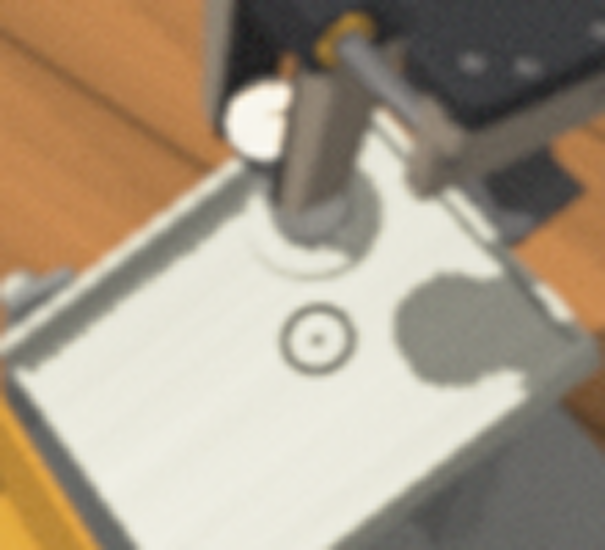

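Top disc at crop (265,122), flange near (315,235) and ring at (317,340). The tilt estimate holds at about 0.385. I'll descend to just above the spot, then approach along the floor normal.

```bash
python3 -m pendant '[[0,-0.11,-0.055,0.2,0],[0,0,0,0.2,0],[0,0,0,0.2,0],[0,0,0,0.15,0],[0,0,0,0.13,0],[0,0,0,0,0],[0,0,0,0,0],[0,0,0,0,0]]'
python3 -m pendant '[[0,0,0,0,0],[0,0,0,0,0],[0,0,0,0,0],[0,0,0,0,0],[0,0,0,0,0],[0,0,0,0,0],[0,0,0,0,0],[0,0,0,0,0]]'
python3 -m pendant '[[0,0.02,0,0.05,0],[0,0.02,0,0.05,0],[0,0.02,0,0.045,0],[0,0,0,0,0],[0,0,0,0,0],[0,0,0,0,0],[0,0,0,0,0],[0,0,0,0,0]]'
cat >ff.py <<'E'
from h import *
from rig import status,vision
F=[];P=[]
for i in range(3):
    s=status.state();F.append(s["contact_force"]);P.append(s["eef_pos"]);vision.capture("top")
F=np.mean(F,0);xs=np.array([-.956,.292,0]);n=-.408*xs+[0,0,.913]
g=np.mean(P,0)+[0,0,.019]
tip=g+xs*.0385+np.array([.292,.956,0])*.002+[0,0,-.0774]
S=np.array([.538,.1557,.1302])
print("F",F.round(2),"n",(F@n).round(2),"xs",(F@xs).round(2),"tcp",np.mean(P,0).round(4),"free tip-S: up",((tip-S)@n*1e3).round(1),"slope",((tip-S)@(.913*xs+[0,0,.408])*1e3).round(1),"y",((tip-S)@[.292,.956,0]*1e3).round(1),"t",s["time_s"])
E
python3 ff.py
```

```text
time_s: 21.98
eef_pos: [0.5793, 0.1411, 0.2005]
tcp_rot: [0.148, 0.989, 0.0, 0.0]
contact_force: [-0.3, -0.7, -1.9]
grip_width: 0.275
finger_force: 30.0
time_s: 22.65
eef_pos: [0.5791, 0.1411, 0.2001]
tcp_rot: [0.148, 0.989, 0.0, -0.0]
contact_force: [-0.6, 0.3, -1.9]
grip_width: 0.272
finger_force: 30.0
time_s: 23.32
eef_pos: [0.5769, 0.1417, 0.1944]
tcp_rot: [0.148, 0.989, 0.0, 0.0]
contact_force: [-0.0, -0.4, -2.0]
grip_width: 0.276
finger_force: 30.0
F [ 0.11  0.03 -1.9 ] n -1.7 xs -0.09 tcp [0.5769 0.1417 0.1945] free tip-S: up 6.5 slope -0.2 y 0.0 t 23.4167
```

```bash
python3 -m pendant '[[0,0.02,0,0.046,0],[0,0.02,0,0.046,0],[0,0.02,0,0.046,0],[0,0,0,0,0],[0,0,0,0,0],[0,0,0,0,0],[0,0,0,0,0],[0,0,0,0,0]]'; python3 ff.py
python3 -m pendant '[[0,0.01,0,0.023,0],[0,0.01,0,0.023,0],[0,0,0,0,0],[0,0,0,0,0],[0,0,0,0,0],[0,0,0,0,0],[0,0,0,0,0],[0,0,0,0,0]]'; python3 ff.py
```

```text
time_s: 24.13
eef_pos: [0.5745, 0.1424, 0.1889]
tcp_rot: [0.148, 0.989, -0.0, 0.0]
contact_force: [-0.0, -0.4, -2.6]
grip_width: 0.277
finger_force: 30.0
F [ 0.21 -0.24 -2.27] n -1.96 xs -0.26 tcp [0.5745 0.1424 0.1889] free tip-S: up 0.4 slope -0.2 y -0.0 t 24.2333
time_s: 24.95
eef_pos: [0.5739, 0.1427, 0.1871]
tcp_rot: [0.148, 0.989, 0.0, 0.0]
contact_force: [0.7, -0.5, -0.9]
grip_width: 0.273
finger_force: 30.0
F [ 0.37 -0.66 -0.66] n -0.38 xs -0.55 tcp [0.5738 0.1427 0.1871] free tip-S: up -1.6 slope -0.3 y 0.0 t 25.05
```

```bash
python3 -m pendant '[[0,0.012,0,0.026,0],[0,0.012,0,0.026,0],[0,0,0,0,0],[0,0,0,0,0],[0,0,0,0,0],[0,0,0,0,0],[0,0,0,0,0],[0,0,0,0,0]]'; python3 ff.py; python3 ax.py
python3 - <<'E'
from h import *
c=dict(np.load("last_scene.npz"));cv2.imwrite("pics/t5.png",cv2.resize(c["frame"][150:270,250:420],None,fx=4.5,fy=4.5,interpolation=2)[...,::-1])
E
```

```text
time_s: 25.77
eef_pos: [0.573, 0.143, 0.185]
tcp_rot: [0.148, 0.989, 0.0, 0.0]
contact_force: [0.6, -1.1, 1.3]
grip_width: 0.276
finger_force: 30.0
F [ 1.29 -1.08  1.53] n 2.03 xs -1.55 tcp [0.5729 0.143  0.185 ] free tip-S: up -3.8 slope -0.3 y 0.0 t 25.8667
t 25.9167 tcp [0.5729 0.143  0.185 ] xaxis deg 162.99 units [-0.084  0.05  -0.739] F [ 0.9 -1.1  1.6] w 0.277 29.99805450439453
top 106 -0.01400313417268605 0.004938376049567198 -0.010321834302851956 0.015374867738316115 [0.01805522 0.02189737 0.02477307]
[[ 3.50e-03 -4.65e-02  2.50e+01 -9.80e-03  1.23e-02]
 [ 8.50e-03 -4.44e-02  6.30e+01 -1.58e-02  1.59e-02]
 [ 1.35e-02 -4.25e-02  3.10e+01 -1.64e-02  2.06e-02]
 [ 1.85e-02 -3.95e-02  2.50e+01  1.22e-02  2.21e-02]
 [ 2.35e-02 -3.88e-02  2.40e+01  1.22e-02  2.21e-02]
 [ 2.85e-02 -3.64e-02  2.50e+01  6.50e-03  2.18e-02]
 [ 3.35e-02 -3.43e-02  2.20e+01  3.00e-03  1.77e-02]
 [ 3.85e-02 -3.29e-02  1.80e+01 -5.00e-04  1.24e-02]]
fl a 0.0022061331652093695 0.04178595956453126
```

View pics/t5.png

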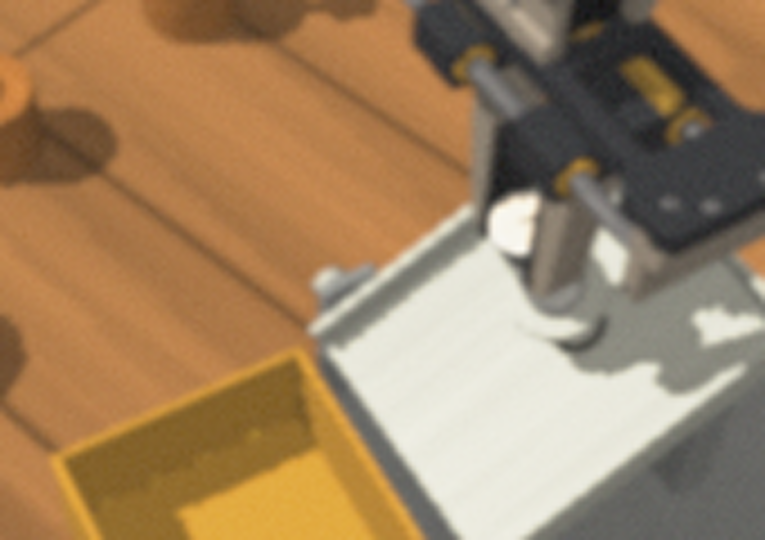

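The flange at crop (565,320) covers the ring. Force on the floor is about 3.8 N, the estimated plunger travel is about 4 mm, and the axis tilt is unchanged. Handing in.

```bash
python3 -c "
from rig import r
print(r.sign_off())"
```

```text
the job is handed in; nothing more can be done
None
```

I handed the job in with the tray raised to its stop and all four stones in the tub. The gauge is still held on the spot, about 4 mm in at roughly 3.8 N and within an estimated 0.05 rad of square; the flange hid the ring at the end, so the tip's centring is computed, not seen, and no verdict came back.

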